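Load the vial shaker and ease its sprung guard shut

TASK

Lift the shaker's spring-loaded guard by its bar until it stays up by itself, and stand the capped vial upright inside the little square fence under it, keeping the vial upright on the way. Then bring the guard down again slowly, keeping hold of it all the way so that it never snaps back, until it is fully shut over the vial; leave the bottles, the flask and the other things where they are.

Things in the scene. Friction and masses are not known exactly. Their poses are not given: they have to be found in the camera images.
- shaker: Bench vial shaker, grey painted, fixed to the table, 180 x 150 mm. Origin on the table under its middle; its x points to the rear, z up; its front (-x) faces roughly to the robot (within 0.25 rad). Base plate from x = -78 mm to the rear housing, top at z = 25 mm; the housing stands at x = 60 to 110 mm, 90 mm high, carries the hinge, and has the spring strut on its left side (+y).
- nest (a point): The centre of the square fenced place on the base plate, at its floor (shaker frame x = -10, y = 0, z = 25 mm). The fence is 36 mm square inside, 44 mm outside, 8 mm high; the vial stands in it with 6 mm to spare on each side.
- guard_hinge (a point): Middle of the guard's hinge line (shaker frame x = 70, y = 0, z = 100 mm). The hinge runs along the shaker's y.
- guard_bar (a point): Middle of the guard's lifting bar: round steel, 10 mm thick, 100 mm long, parallel to the hinge and 170 mm from it, carried at both ends on 8 mm stalks, 35 mm clear of the guard's front edge; level with the hinge when shut. The guard is a clear plate in a steel frame, 6 mm thick, 132 mm wide, reaching 132 mm from the hinge.
- guard (a joint): Guard angle in rad: 0 = shut (level, bar forward); 1.05 = fully open at its stop, 60 degrees up, overhanging the fence: a tool must lean back toward the front by 25 to 45 degrees to reach under. An over-centre spring pulls it shut below about 0.75 rad, harder nearer to shut (4 N at the bar when shut), and holds it up above about 0.85. Let go lower, it snaps shut.
- vial: The clear glass sample vial with a wide flat black cap, round, 25 mm across, 61 mm tall, 24 g, standing on the table to the right of the shaker among the dropper bottles. Origin at the centre of its underside, z up.
- dropper_tall: White dropper bottle with a pointed cap, 25 mm across, 75 mm tall. Origin under its centre. Bystander.
- dropper_short: White dropper bottle with a pointed cap, 27 mm across, 62 mm tall. Origin under its centre. Bystander.
- flask: Metal flask, 63 mm across, 148 mm tall. Origin under its centre. Bystander.
- roll: Roll of labels, 68 mm across, 30 mm tall. Origin under its centre. Bystander.
- timer: Round wind-up timer, 72 mm across, 47 mm tall. Origin under its centre. Bystander.
There are look-alikes about, which are no part of the job. Leave any turquoise look-alike of the vial alone.

How it is judged (in metres and radians):
On the way, in this order (a step that is already met when the one before it is completed fails the run):
1. the guard is up and stays up by itself, untouched (value of joint guard above 0.9 rad and contact force between the fingers and shaker below 0.05 N), for 0.2 s.
2. the vial stands released in the fence with the guard still up (value of joint guard above 0.85 rad and horizontal distance between vial and nest below 0.011 m and z of vial in the frame of nest below 0.004 m and angle between vial's own z axis and vertical below 0.1 rad and contact force between the fingers and vial below 0.05 N), for 0.2 s.
At the end, for the whole second after the job is handed in: The guard is shut (under 0.03 rad) over the vial, which stands upright (within 0.1 rad) and at rest on the floor of the fence, its centre within 11 mm of the fence's centre (value of joint guard below 0.03 rad and horizontal distance between vial and nest below 0.011 m and z of vial in the frame of nest below 0.004 m and angle between vial's own z axis and vertical below 0.1 rad and linear speed of vial below 0.02 m/s); the robot touches nothing.
It fails at once if the guard snaps back: it closes faster than 1.8 rad/s (0.3 m/s at the bar) while more than 0.06 rad (10 mm at the bar) open (velocity of joint guard below -1.8 rad/s and value of joint guard above 0.06 rad).
It fails at once if the vial is tipped more than 0.45 rad (angle between vial's own z axis and vertical above 0.45 rad).
It fails at once if a bystander is moved more than 20 mm (distance of any of dropper_tall, dropper_short, flask, roll, timer from where it was at the start of the episode above 0.02 m).
It also fails if it takes over 72 s, if anything falls off the work surface, if the arm or the gripper's body presses on something with over 40 N, if the wrist force passes 120 N, or if a joint passes its speed limit or range.

ROBOT

A 6-joint arm with a two-finger parallel gripper is mounted at the origin on the work surface; the furniture and walls round the work are solid. World frame = base frame: x ahead of the robot, y to its left, z up, the work surface at z = 0. Lengths are in mm, angles in degrees, forces in N, time in s.
With the tool pointing down it reaches from about 300 to 850 mm from the base axis. Payload 4.2 kg.
Tool frame: the origin (TCP) lies midway between the tips of the shut fingers; the grasp point (between the pads) lies 19 mm behind it (env.grasp_offset is the distance from the TCP to the grasp point, in mm); z points along the fingers, y is the line along which they close (so a half turn about z gives the same grasp; the last joint's range is limited). The gripper opens to 91 mm and grips with 3 to 60 N. Pads are 32 mm wide; open, the fingers measure 118 mm over their backs; the gripper's body (76 mm by 178 mm) begins 60 mm behind the grasp point.
Start: joints at [-66.062, 18.312, 89.639, -0, 72.044, -1.146], TCP at [243.775, -520.785, 213.976] pointing down, gripper open.
Joint ranges: [-177.97, 177.97], [-48.28, 115.42], [12.27, 149.76], [-77.06, 257.06], [2.81, 150.46], [-146.56, 146.56]. Speed limits (degrees/s): [147.25, 147.25, 180, 180, 180, 180].

INTERFACE

Orientations are given as [roll, pitch, yaw] about the fixed x, y, z axes, in that order (R = Rz(yaw) Ry(pitch) Rx(roll)).
In Python, from workcell import env, optics gives the robot as it stands. The module is installed in compiled form; this text tells all that it offers.
- The arm moves only by the tool send_rows, never from a script. Its argument "targets" is a list that holds one entry, the list of rows, each a list of 7 numbers: the turn, a rotation vector about the world's x, y, z scaled (see below), then the shift along the world's x, y, z scaled (see below), then the closure, from -1 (fully open) to 1 (shut). In form: [[[rx, ry, rz, x, y, z, gripper], ...]]. A call has 1 to 12 rows; each row shifts and turns the commanded pose from where the row before left it; what a row does not reach is not made up. The controller multiplies each number of a shift by 0.2 m and each number of a turn by pi/2 rad. A row lasts 1/10 s, in which the tool goes at most 50 mm and 8.59 degrees, less where a joint would pass 70% of its speed; a pose out of reach is approached as far as the arm can. A call with a number of a shift or a turn outside -1 to 1 is refused whole. A call with a gripper value outside its range is refused whole. The fingers move at their own pace and stop on an object; "grip_force" is the grip in N (left out, the last holds). Time passes only in rows, so rows that do not move let the fingers close. It gives the time, the measured TCP pose, the force, the opening and the grip force at its end, in the units of the state.
- env.state(): the state, without advancing time (a new reading comes with each control period).
- optics.grab_frame(name): name is "scene" or "side" or "wrist"; returns (picture, depth): 400x640x3 uint8, red, green, blue; 400x640 float32, mm along the optical axis (not along the pixel's ray), 0 where there is no reading.
- optics.camera_info(name): a dict with "camera_matrix" (3x3 intrinsics, pixels), "R" (3x3) and "t" (3): a world point X has camera coordinates R X + t; the wrist camera has in their place "mount" (4x4, takes a point from camera to tool coordinates, whose origin is the TCP and whose axes are the flange's). Camera axes: x right, y down, z forward; pixel columns grow to the right and rows downward; lengths in mm; the calibration is good to about 2 mm. A picture is of the moment at which its call begins: read the wrist's pose just before it. camera_info takes no time and is no camera call.
- env.job_done(): hands the job in; it is judged then, once.
Trained networks look in the newest picture that a camera, given by its name, has taken for a name from the list of things; names that differ only in an ending like _2 or _b are one class to them, and where a whole thing is asked for, a point or a joint stands for the part that bears it (a point fixed in the world has none). Each returns a list of dicts, best first, with "conf" (0 to 1); they miss things now and then, are a little off and sometimes report something else, mostly with a low value. They report only what shows in the picture. A call takes as long as a camera call. They do not tell look-alikes from the thing itself.
- optics.silhouettes(camera, name): "mask" (400x640 bool, what is visible of it) and "at" ([column, row] in pixels, amid what is visible of it).
- optics.place_of(camera, name): "at" ([column, row] in pixels: a listed point, or the origin of a listed thing).
The state is a dict: "time_s": time; "qpos": joint angles; "qvel": joint speeds; "effort": joint torques, N m; "ee_pos": TCP position; "ee_rot": TCP orientation; "force": force on the tool from outside, world axes, zero at the start; "torque": the same for the moment, N m; "gripper_width": finger opening in mm; "gripper_force": force on a finger pad.
Only numpy, scipy, OpenCV 4.12 (cv2) and the standard library are available. Lean on these libraries where they do the work, as an engineer would, in place of code of your own. Each camera call takes 0.05 s, during which the arm holds its last target. There are 200 camera calls.

## Working session

There is one attempt and no reset: what is moved stays moved. The work goes in short steps, Python scripts to look and compute and a tool call to move; the robot and the scene stay as the last step left them, time stands still between calls to the robot, and variables do not carry over. Pictures are saved under pics/ and viewed, at most 10 in all, crops included, and the job is handed in when it is done.

Besides the shell and the picture viewer there is one more tool, called after "Call:" as name(argument=value, ...) on one line, values as JSON. send_rows: Moves the arm, as the interface text tells. Its arguments: {"type":"object","properties":{"targets":{"type":"array"},"grip_force":{"type":"number"}},"required":["targets"]}

```bash
mkdir -p pics
cat > h.py <<'E'
import numpy as np, cv2
from workcell import env, optics
from scipy.spatial.transform import Rotation as Rn
def cam(n):
    c=optics.camera_info(n); K=np.array(c["camera_matrix"])
    if "R" in c: return K,np.array(c["R"]),np.array(c["t"])
    s=env.state(); T=np.eye(4); T[:3,:3]=Rn.from_euler('xyz',s["ee_rot"],degrees=True).as_matrix(); T[:3,3]=s["ee_pos"]
    M=T@np.array(c["mount"]); R=M[:3,:3].T; return K,R,-R@M[:3,3]
def cloud(d,K,R,t):
    v,u=np.mgrid[:400,:640]; p=np.stack([(u-K[0,2])/K[0,0]*d,(v-K[1,2])/K[1,1]*d,d],-1)
    return (p-t)@R   # R^T(p-t)
def ray(uv,z,K,R,t):
    d=R.T@np.array([(uv[0]-K[0,2])/K[0,0],(uv[1]-K[1,2])/K[1,1],1]); o=-R.T@t
    return o+d*(z-o[2])/d[2]
def proj(X,K,R,t):
    c=R@np.array(X)+t; return (K@c/c[2])[:2]
E
python3 - <<'E'
from h import *
s=env.state(); print(s)
ims=[]
zs=dict(vial=0,dropper_tall=0,dropper_short=0,flask=0,roll=0,timer=0,shaker=0,nest=25,guard_hinge=100,guard_bar=100)
for n in ("scene","side"):
    K,R,t=cam(n); im,d=optics.grab_frame(n); np.savez(n,im=im,d=d)
    cv2.imwrite(f"pics/{n}0.png",im[...,::-1])
    print(n,"campos",-R.T@t)
    for k,z in zs.items():
        for r in optics.place_of(n,k):
            if r["conf"]>.3: print(k,np.round(r["at"]),round(r["conf"],2),np.round(ray(r["at"],z,K,R,t)))
E
```

```text
{'time_s': 0.0, 'qpos': array([-6.60623433e+01,  1.83486557e+01,  8.97064345e+01, -2.39944745e-04,
        7.20445419e+01, -1.14393841e+00]), 'qvel': array([-0.04338883, -0.03609193,  0.02596208,  0.01439202,  0.06819178,
        0.10428831]), 'effort': array([ 5.23183062e-04, -4.12460268e+01, -2.31975782e+01,  7.26906513e-02,
        4.56985726e-02, -1.45488543e-04]), 'ee_pos': array([ 243.55602093, -520.3018082 ,  213.15002634]), 'ee_rot': array([-1.79900383e+02, -1.76098626e-03,  2.50816677e+01]), 'force': array([-0.4778826 ,  0.75727665, -0.34957141]), 'torque': array([ 0.00711274,  0.01636433, -0.0337757 ]), 'gripper_force': 0.0, 'gripper_width': 91.32201791928483}
scene campos [ 298.9952393   955.7117158  1113.73688608]
vial [313. 180.] 0.68 [ 566. -302.    0.]
vial [300. 193.] 0.44 [ 595. -228.    0.]
dropper_tall [340. 166.] 0.5 [ 486. -402.    0.]
dropper_short [303. 208.] 0.7 [ 568. -160.    0.]
flask [279. 189.] 0.74 [ 671. -230.    0.]
roll [357. 317.] 0.81 [331. 219.   0.]
timer [390. 190.] 0.52 [ 295. -314.    0.]
timer [340. 166.] 0.39 [ 487. -400.    0.]
shaker [271. 256.] 0.59 [615.  64.   0.]
nest [274. 251.] 0.78 [603.  64.  25.]
guard_hinge [249. 234.] 0.55 [669.  81. 100.]
guard_bar [304. 238.] 0.71 [513.  59. 100.]
guard_bar [314. 179.] 0.65 [ 540. -196.  100.]
side campos [ 498.11594898 -948.04185895  487.27239445]
vial [366. 259.] 0.79 [ 588. -224.    0.]
vial [358. 283.] 0.6 [ 564. -307.    0.]
vial [391. 168.] 0.41 [724. 342.   0.]
dropper_tall [320. 315.] 0.84 [ 490. -401.    0.]
dropper_short [349. 244.] 0.7 [ 553. -162.   -0.]
flask [405. 264.] 0.69 [ 669. -239.   -0.]
roll [276. 183.] 0.81 [341. 198.   0.]
timer [218. 282.] 0.96 [ 286. -309.    0.]
shaker [368. 201.] 0.82 [621.  72.   0.]
nest [362. 195.] 0.55 [601.  56.  25.]
guard_hinge [392. 166.] 0.98 [684.  94. 100.]
guard_bar [332. 172.] 0.87 [514.  43. 100.]
```

View pics/scene0.png

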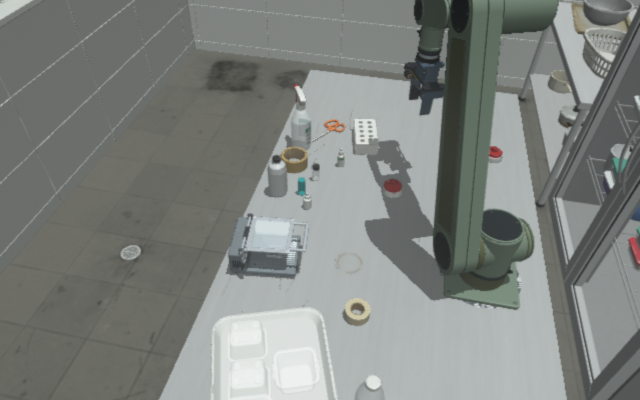

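View pics/side0.png

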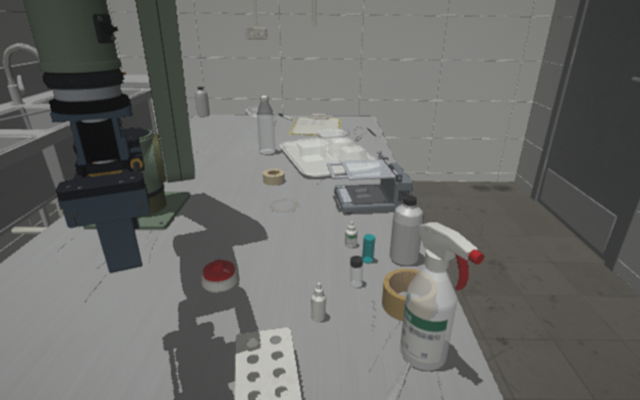

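Scene: vial (black cap) at px (358,270) in the side view, turquoise look-alike at (369,248), shaker at (370,195). I'll move in near the shaker with the bar orientation and look with the wrist camera.

```bash
cat >> h.py <<'E'
def Rt(yaw,lean,roll=0):
    return Rn.from_euler('z',yaw,degrees=True)*Rn.from_euler('y',-lean,degrees=True)*Rn.from_euler('x',180,degrees=True)*Rn.from_euler('z',roll,degrees=True)
def plan(pos,R,frm=None):
    s=env.state(); p0,R0=frm if frm else (s["ee_pos"],Rn.from_euler('xyz',s["ee_rot"],degrees=True))
    r=(R*R0.inv()).as_rotvec(degrees=True); d=np.array(pos)-p0
    print("tot rot",np.round(r/90,4),"shift",np.round(d/200,4),"mm",np.round(d,1),"deg",round(np.linalg.norm(r),1),"minrows",np.ceil(max(np.linalg.norm(r)/8.59,np.linalg.norm(d)/50)))
E
python3 - <<'E'
from h import *
print(np.round(optics.camera_info("wrist")["mount"],3), env.grasp_offset)
plan([400,20,330],Rt(13,25,-90))
E
```

```text
[[   0.      -0.969   -0.245   69.561]
 [   1.       0.      -0.       0.22 ]
 [   0.      -0.245    0.969 -170.741]
 [   0.       0.       0.       1.   ]] 18.8
tot rot [-0.1313 -0.2697  0.8511] shift [0.781  2.704  0.5802] mm [156.2 540.8 116. ] deg 81.2 minrows 12.0
```

Call:
send_rows(targets=[[[-0.0109,-0.0225,0.0709,0.065,0.225,0.048,-1],[-0.0109,-0.0225,0.0709,0.065,0.225,0.048,-1],[-0.0109,-0.0225,0.0709,0.065,0.225,0.048,-1],[-0.0109,-0.0225,0.0709,0.065,0.225,0.048,-1],[-0.0109,-0.0225,0.0709,0.065,0.225,0.048,-1],[-0.0109,-0.0225,0.0709,0.065,0.225,0.048,-1],[-0.0109,-0.0225,0.0709,0.065,0.225,0.048,-1],[-0.0109,-0.0225,0.0709,0.065,0.225,0.048,-1],[-0.0109,-0.0225,0.0709,0.065,0.225,0.048,-1],[-0.0109,-0.0225,0.0709,0.065,0.225,0.048,-1],[-0.0109,-0.0225,0.0709,0.065,0.225,0.048,-0.4],[-0.0109,-0.0225,0.0709,0.065,0.225,0.048,-0.4]]])

```text
time_s: 2.3
ee_pos: [399.6, 21.0, 330.1]
ee_rot: [154.8, 0.0, 103.2]
force: [1.0, -1.2, -0.2]
gripper_width: 78.0
gripper_force: 0.0
```

Run:
```python
from h import *
for i in range(3): optics.grab_frame("wrist")
s=env.state(); print(s["ee_pos"],s["ee_rot"],s["qpos"],s["gripper_width"])
K,R,t=cam("wrist"); im,d=optics.grab_frame("wrist"); np.savez("w1",im=im,d=d,K=K,R=R,t=t)
cv2.imwrite("pics/w1.png",im[...,::-1])
for k,z in dict(shaker=0,nest=25,guard_hinge=100,guard_bar=100).items():
    for r in optics.place_of("wrist",k): print(k,np.round(r["at"]),round(r["conf"],2),np.round(ray(r["at"],z,K,R,t)))
```

```text
[399.57168236  21.77950845 329.74458421] [ 1.54941383e+02 -2.50662229e-02  1.03366952e+02] [ -4.97851817 -14.57268564 112.04965799   8.98095894  58.91183393
 -21.37525487] 66.34280616508758
shaker [348. 157.] 0.88 [606.  75.   0.]
nest [350. 162.] 0.87 [597.  66.  25.]
guard_hinge [415. 168.] 0.64 [675.  79. 100.]
```

View pics/w1.png

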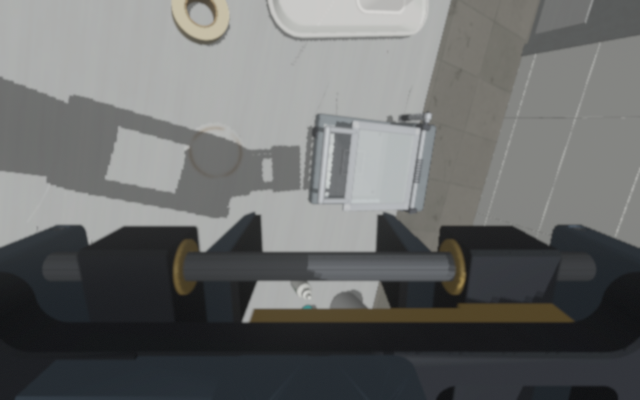

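Run:
```python
from h import *
f=np.load("w1.npz"); P=cloud(f["d"],f["K"],f["R"],f["t"]); ok=(f["d"]>0)
reg=ok.copy(); reg[:,:290]=0; reg[:,450:]=0; reg[:95]=0; reg[225:]=0
m=reg&(P[...,2]>80)&(P[...,2]<125); q=P[m]; print(len(q),np.percentile(q[:,2],[5,25,50,75,95]))
for nm,w in(("z>80",m),("all z>12",reg&(P[...,2]>12))):
    print(nm,cv2.minAreaRect(P[w][:,:2].astype(np.float32)))
# bar pixels: shaker frame guess
y=np.radians(13); a=np.array([np.cos(y),np.sin(y)]); b=np.array([-a[1],a[0]]); c=np.array([603+10*a[0],61+10*a[1]])
u=(q[:,:2]-c)@a; v=(q[:,:2]-c)@b
for lo in range(-130,130,10):
    k=(u>=lo)&(u<lo+10)
    if k.sum()>3: print(lo,k.sum(),np.round(np.percentile(v[k],[1,50,99])),np.round(np.median(q[k,2])))
k=(u<-75)
pf=np.polyfit(v[k],u[k],1); print("bar u(v)",pf, "rms",np.std(u[k]-np.polyval(pf,v[k])),v[k].min(),v[k].max(),u[k].mean(),q[k,2].max())
big=cv2.resize(f["im"][95:225,290:450],None,fx=5,fy=4.5,interpolation=cv2.INTER_CUBIC); cv2.imwrite("pics/w1c.png",big[...,::-1])
```

```text
8185 [ 89.40655124 101.05508434 101.85643471 102.65343161 104.40568108]
z>80 ((609.98193359375, 77.28870391845703), (214.7005157470703, 163.12217712402344), 7.783502578735352)
all z>12 ((566.986083984375, 70.79730987548828), (301.4511413574219, 163.8128662109375), 7.941264629364014)
-120 12 [-35. -31. -19.] 101.0
-110 424 [-36.   7.  66.] 103.0
-100 178 [-37.  45.  70.] 104.0
-90 77 [-38.  61.  69.] 103.0
-80 73 [-39.  61.  68.] 103.0
-70 343 [-52.  -9.  66.] 102.0
-60 529 [-51.  20.  77.] 102.0
-50 512 [-52.  14.  76.] 102.0
-40 505 [-53.  13.  76.] 102.0
-30 489 [-55.  13.  75.] 102.0
-20 484 [-56.  13.  73.] 102.0
-10 458 [-57.  11.  73.] 102.0
0 472 [-58.   9.  72.] 102.0
10 427 [-58.  10.  70.] 102.0
20 429 [-58.   9.  70.] 102.0
30 422 [-60.   8.  69.] 102.0
40 418 [-61.   4.  67.] 102.0
50 494 [-71.  21.  89.] 103.0
60 560 [-67.  22.  89.] 102.0
70 131 [-64.  52.  76.] 103.0
80 220 [-72. -27.  68.] 90.0
90 346 [-73.  -1.  65.] 90.0
100 175 [-44.  34.  70.] 89.0
110 7 [49. 60. 68.] 88.0
bar u(v) [ 4.59390249e-02 -9.98877065e+01] rms 8.277550677985882 -39.230672807594715 70.34588159256216 -99.17048009623952 106.57739058347218
```

View pics/w1c.png

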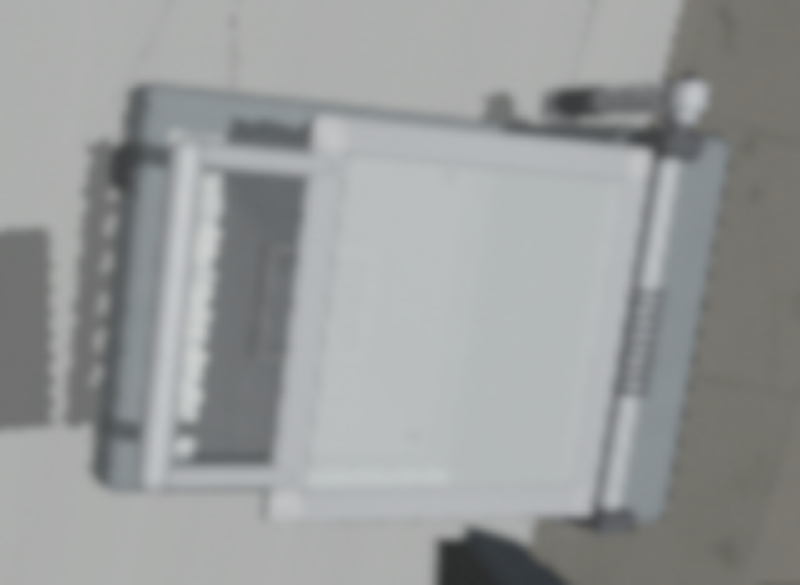

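Run:
```python
from h import *
f=np.load("w1.npz"); P=cloud(f["d"],f["K"],f["R"],f["t"]); ok=(f["d"]>0)
reg=ok.copy(); reg[:,:290]=0; reg[:,450:]=0; reg[:95]=0; reg[225:]=0
q=P[reg&(P[...,2]>97)&(P[...,2]<112)]
for yaw in (6.5,7.2,7.8,8.5):
    y=np.radians(yaw); a=np.array([np.cos(y),np.sin(y)]); b=np.array([-a[1],a[0]])
    u=q[:,:2]@a; v=q[:,:2]@b; u0=np.percentile(u,.3)
    pl=(u>u0+45)&(u<u0+150)
    L=[];Rr=[];U=[]
    for lo in np.arange(u0+45,u0+145,10):
        k=(u>=lo)&(u<lo+10); L.append(np.percentile(v[k],98));Rr.append(np.percentile(v[k],2));U.append(lo+5)
    # bar front edge per v bin
    vm=(np.mean(L)+np.mean(Rr))/2
    F=[];B=[];V=[];E=[]
    for lo in np.arange(vm-35,vm+35,7):
        k=(v>=lo)&(v<lo+7)&(u<u0+30); F.append(np.percentile(u[k],5));B.append(np.percentile(u[k],60));V.append(lo+3.5)
        k=(v>=lo)&(v<lo+7)&(u>u0+28); E.append(np.percentile(u[k],2))
    print(yaw,"slopes",np.polyfit(U,L,1)[0],np.polyfit(U,Rr,1)[0],np.polyfit(V,F,1)[0],np.polyfit(V,E,1)[0],"width",np.mean(L)-np.mean(Rr),"vm",vm,"front",np.median(F),np.median(B),"plate edge",np.median(E))
    uc=np.median(E)-38; print("  bar centre by edge",uc*a+vm*b,"by front+5",(np.median(F)+5)*a+vm*b)
```

```text
6.5 slopes 0.020599116672834202 0.026502115287114904 -0.024340287940952134 -0.022009741044807636 width 125.90317344419563 vm 0.6672596089907294 front 508.11668346289986 511.9851850212874 plate edge 551.724899897637
  bar centre by edge [510.34706617  58.81828003] by front+5 [509.74275943  58.74942797]
7.2 slopes 0.007210142515446286 0.00929440062782515 -0.011200322072588644 -0.010139632781139921 width 125.70714633000897 vm -6.585098151526985 front 508.13733544239074 511.93634479931023 plate edge 551.7321222644803
  bar centre by edge [510.50652268  57.85453538] by front+5 [509.91642593  57.77998883]
7.8 slopes -0.005067535749466995 -0.003531266380101165 -0.003129051494461228 0.0013186141267076692 width 125.75300792299983 vm -12.940314377762654 front 508.08626293786415 511.91757336540707 plate edge 551.7570898717452
  bar centre by edge [510.75992949  56.90424902] by front+5 [510.09530915  56.81320736]
8.5 slopes -0.01589124720866382 -0.01837187654218785 0.00946049295872717 0.012268542466021756 width 125.8294564761043 vm -20.322871497987077 front 507.8933303980151 511.68184723325373 plate edge 551.5383535913189
  bar centre by edge [510.90148982  55.80615934] by front+5 [510.26355164  55.71081884]
```

```bash
cat >> h.py <<'E'
yaw=7.7; a=np.array([np.cos(np.radians(yaw)),np.sin(np.radians(yaw)),0]); ez=np.array([0,0,1.])
bar0=np.array([510.6,57,100.]); hinge=bar0+170*a; nest=hinge-80*a-75*ez
def bar(th): return hinge-170*np.cos(th)*a+170*np.sin(th)*ez
def tz(l): return np.sin(np.radians(l))*a-np.cos(np.radians(l))*ez
E
python3 - <<'E'
from h import *
print(hinge,nest); R=Rt(yaw,30,-90)
plan(bar0-50*tz(30),R)
plan(bar0+12*tz(30),R,(bar0-50*tz(30),R))
E
```

```text
[679.06714395  79.77765152 100.        ] [599.78848797  69.05875669  25.        ]
tot rot [ 0.0094 -0.0554 -0.0565] shift [ 0.4311  0.1798 -0.9275] mm [  86.2   36.  -185.5] deg 7.2 minrows 5.0
tot rot [0. 0. 0.] shift [ 0.1536  0.0208 -0.2685] mm [ 30.7   4.2 -53.7] deg 0.0 minrows 2.0
```

Call:
send_rows(targets=[[[0.0016,-0.0092,-0.0094,0.072,0.03,-0.155,0.34],[0.0016,-0.0092,-0.0094,0.072,0.03,-0.155,0.34],[0.0016,-0.0092,-0.0094,0.072,0.03,-0.155,0.34],[0.0016,-0.0092,-0.0094,0.072,0.03,-0.155,0.34],[0.0016,-0.0092,-0.0094,0.072,0.03,-0.155,0.34],[0.0016,-0.0092,-0.0094,0.072,0.03,-0.155,0.34],[0,0,0,0,0,0,0.34],[0,0,0,0,0,0,0.34],[0,0,0,0,0,0,0.34]]])

```text
time_s: 3.6
ee_pos: [487.1, 54.2, 144.9]
ee_rot: [149.8, 0.0, 97.8]
force: [0.1, -0.0, 0.1]
gripper_width: 30.1
gripper_force: 0.0
```

Run:
```python
from h import *
s=env.state(); print(s["ee_pos"],s["ee_rot"],s["qpos"],s["gripper_width"])
R=Rt(yaw,30,-90); plan(bar0+12*tz(30),R)
im,d=optics.grab_frame("wrist"); K,Rc,t=cam("wrist")
im=im.copy()
for v in (-45,0,45):
    b=np.array([-a[1],a[0],0]); c=tuple(int(x) for x in proj(bar0+v*b+5*ez,K,Rc,t)); cv2.circle(im,c,3,(255,0,0),-1)
cv2.imwrite("pics/w2.png",im[...,::-1])
```

```text
[487.05575925  54.24492251 144.88453505] [1.49803622e+02 1.31611726e-02 9.78081914e+01] [  3.55240541   2.59646873 129.15737168   6.81293303  18.23811754
 -10.16026706] 30.147098401878473
tot rot [-0.0001  0.0022 -0.0012] shift [ 0.1475  0.0178 -0.2764] mm [ 29.5   3.6 -55.3] deg 0.2 minrows 2.0
```

View pics/w2.png

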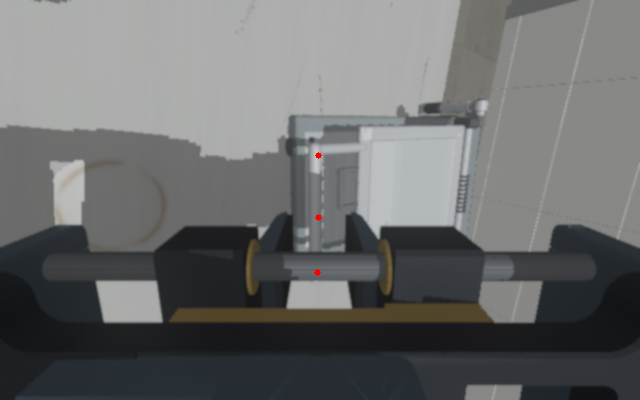

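The bar runs at columns 310–321 (rows 140–250), about 2 px left of my red dots, so the estimate is good. J5 is low (18°), so I'll reduce the lean to 20°.

```bash
sed -i 's/bar0=np.array(\[510.6,57/bar0=np.array([509.8,57/' h.py
python3 - <<'E'
from h import *
R=Rt(yaw,20,-90); plan(bar0-40*tz(20),R); plan(bar0+12*tz(20),R,(bar0-40*tz(20),R))
E
```

```text
tot rot [-0.0152  0.1128 -0.0014] shift [ 0.0458  0.0038 -0.038 ] mm [ 9.2  0.8 -7.6] deg 10.2 minrows 2.0
tot rot [0. 0. 0.] shift [ 0.0881  0.0119 -0.2443] mm [ 17.6   2.4 -48.9] deg 0.0 minrows 2.0
```

Call:
send_rows(targets=[[[-0.005,0.0376,0,0.015,0.001,-0.013,0.4],[-0.005,0.0376,0,0.015,0.001,-0.013,0.4],[-0.005,0.0376,0,0.015,0.001,-0.013,0.4],[0,0,0,0,0,0,0.4],[0,0,0,0.022,0.003,-0.061,0.4],[0,0,0,0.022,0.003,-0.061,0.4],[0,0,0,0.022,0.003,-0.061,0.4],[0,0,0,0.022,0.003,-0.061,0.4],[0,0,0,0,0,0,0.4],[0,0,0,0,0,0,0.4]]])

```text
time_s: 4.65
ee_pos: [512.4, 58.0, 87.3]
ee_rot: [160.1, -0.1, 97.9]
force: [-0.6, 0.7, 0.5]
gripper_width: 27.5
gripper_force: 0.0
```

Run:
```python
from h import *
s=env.state(); print(s["ee_pos"],s["ee_rot"],s["qpos"],s["gripper_width"],s["force"])
plan(bar0+12*tz(20),Rt(yaw,20,-90))
```

```text
[512.43923716  57.9949665   87.26498116] [ 1.60140796e+02 -6.00663446e-02  9.78847744e+01] [  4.36416904  12.43686913 123.09642374   2.99946145  24.67509731
  -6.01739441] 27.539172864868405 [-0.61015573  0.65181912  0.53705738]
tot rot [-0.0004 -0.0016 -0.0021] shift [ 0.0071 -0.0022  0.0073] mm [ 1.4 -0.4  1.5] deg 0.2 minrows 1.0
```

Close on the bar.

Call:
send_rows(targets=[[[0,0,0,0,0,0,1],[0,0,0,0,0,0,1],[0,0,0,0,0,0,1],[0,0,0,0,0,0,1],[0,0,0,0,0,0,1]]], grip_force=20)

```text
time_s: 5.15
ee_pos: [514.0, 58.3, 87.7]
ee_rot: [160.0, -0.1, 97.9]
force: [0.3, -0.2, 5.3]
gripper_width: 9.5
gripper_force: 20.0
```

Run:
```python
from h import *
s=env.state(); print(s["ee_pos"],s["gripper_width"],s["force"],s["gripper_force"])
th=np.linspace(0,1.05,13); 
for i in range(12): print(np.round((bar(th[i+1])-bar(th[i]))/200,3))
```

```text
[513.95296003  58.31386366  87.70396437] 9.496177020962321 [ 0.32120435 -0.23768569  5.3430331 ] 19.997696578502655
[0.003 0.    0.074]
[0.01  0.001 0.074]
[0.016 0.002 0.073]
[0.022 0.003 0.071]
[0.028 0.004 0.069]
[0.034 0.005 0.066]
[0.04  0.005 0.063]
[0.045 0.006 0.059]
[0.05  0.007 0.055]
[0.054 0.007 0.05 ]
[0.059 0.008 0.045]
[0.062 0.008 0.04 ]
```

Call:
send_rows(targets=[[[0,0,0,0.003,0,0.074,1],[0,0,0,0.01,0.001,0.074,1],[0,0,0,0.016,0.002,0.073,1],[0,0,0,0.022,0.003,0.071,1],[0,0,0,0.028,0.004,0.069,1],[0,0,0,0.034,0.005,0.066,1],[0,0,0,0,0,0,1]]])

```text
time_s: 5.85
ee_pos: [533.9, 61.0, 171.8]
ee_rot: [160.4, -0.1, 97.9]
force: [-2.2, -0.1, -1.3]
gripper_width: 9.0
gripper_force: 20.0
```

Call:
send_rows(targets=[[[0,0,0,0.04,0.005,0.063,1],[0,0,0,0.045,0.006,0.059,1],[0,0,0,0.05,0.007,0.055,1],[0,0,0,0.054,0.007,0.05,1],[0,0,0,0.059,0.008,0.045,1],[0,0,0,0.048,0.006,0.031,1],[0,0,0,0,0,0,1],[0,0,0,0,0,0,1]]])

```text
time_s: 6.65
ee_pos: [595.0, 69.2, 233.5]
ee_rot: [160.1, -0.1, 97.9]
force: [-1.9, 0.5, 6.7]
gripper_width: 9.1
gripper_force: 20.0
```

Run:
```python
from h import *
s=env.state(); print(s["ee_pos"],s["gripper_width"],s["force"],s["qpos"])
p=s["ee_pos"]-12*tz(20)-hinge; print("angle",np.arctan2(p[2],-p@a), np.hypot(p[2],p@a))
im,d=optics.grab_frame("side"); cv2.imwrite("pics/s1.png",cv2.resize(im[80:280,260:480],None,fx=3,fy=3)[...,::-1])
```

```text
[594.96362425  69.19920073 233.54064046] 9.143965818137715 [-1.93813627  0.50428083  6.69405905] [  4.92912895  10.18363129 100.9161626    1.42931294  49.03186549
  -3.71681831]
angle 1.0243877386428082 169.49624898037604
```

View pics/s1.png

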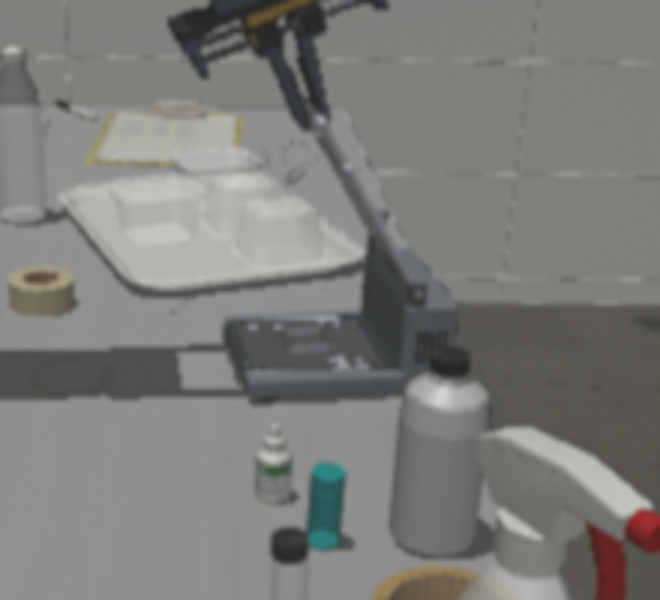

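Guard is up at its stop (bar at px ~(325,125) in the crop). Release and back out along the tool axis.

Call:
send_rows(targets=[[[0,0,0,0,0,0,0.4],[0,0,0,0,0,0,0.4],[0,0,0,0,0,0,0.4],[0,0,0,-0.034,-0.005,0.094,0.4],[0,0,0,-0.034,-0.005,0.094,0.4],[0,0,0,-0.034,-0.005,0.094,0.4],[0,0,0,-0.034,-0.005,0.094,0.4],[0,0,0,-0.1,0,0,0],[0,0,0,-0.1,0,0,0],[0,0,0,-0.1,0,0,0],[0,0,0,0,0,0,0]]])

```text
time_s: 7.8
ee_pos: [505.0, 64.9, 307.2]
ee_rot: [160.3, -0.1, 97.9]
force: [0.6, -0.8, -0.9]
gripper_width: 45.3
gripper_force: 0.0
```

Run:
```python
from h import *
s=env.state(); print(s["ee_pos"],s["qpos"],s["force"])
az=np.array([np.cos(np.radians(-20)),np.sin(np.radians(-20)),0]); t=np.sin(np.radians(28))*az-np.cos(np.radians(28))*ez
v=np.array([565,-304,38.])
plan(v+19*t-140*t,Rt(-20,28,180)); print(v+19*t-140*t)
```

```text
[504.95569299  64.92146542 307.15449252] [  5.44219395  -0.7176322  102.36140859   1.04646677  58.70036072
  -2.86299298] [ 0.56958755 -0.82603362 -0.92140028]
tot rot [-0.3903 -0.0286  0.6156] shift [ 0.0333 -1.7475 -0.8116] mm [   6.7 -349.5 -162.3] deg 65.7 minrows 8.0
[ 511.61976545 -284.57118353  144.83665874]
```

Call:
send_rows(targets=[[[-0.039,-0.0029,0.0616,0.003,-0.175,0,0],[-0.039,-0.0029,0.0616,0.003,-0.175,0,0],[-0.039,-0.0029,0.0616,0.003,-0.175,0,0],[-0.039,-0.0029,0.0616,0.003,-0.175,0,0],[-0.039,-0.0029,0.0616,0.003,-0.175,-0.1,0],[-0.039,-0.0029,0.0616,0.003,-0.175,-0.1,0],[-0.039,-0.0029,0.0616,0.003,-0.175,-0.1,0],[-0.039,-0.0029,0.0616,0.003,-0.175,-0.1,0],[-0.039,-0.0029,0.0616,0.003,-0.175,-0.1,0],[-0.039,-0.0029,0.0616,0.003,-0.175,-0.1,0],[0,0,0,0,0,-0.1,0],[0,0,0,0,0,-0.1,0]]])

```text
time_s: 9.0
ee_pos: [513.4, -283.3, 147.9]
ee_rot: [179.5, 27.8, 159.2]
force: [0.9, 0.4, -0.3]
gripper_width: 45.4
gripper_force: 0.0
```

Run:
```python
from h import *
optics.grab_frame("side");optics.grab_frame("side")
s=env.state(); print(s["ee_pos"],s["ee_rot"],s["qpos"],s["force"])
K,R,t=cam("wrist"); im,d=optics.grab_frame("wrist"); np.savez("w3",im=im,d=d,K=K,R=R,t=t)
cv2.imwrite("pics/w3.png",im[...,::-1]); P=cloud(d,K,R,t)
for r in optics.place_of("wrist","vial"): print(np.round(r["at"]),r["conf"],ray(r["at"],0,K,R,t))
for r in optics.silhouettes("wrist","vial"):
    q=P[r["mask"]&(d>0)]; print(r["at"],r["conf"],len(q),np.percentile(q,[2,50,98],axis=0).round(1).tolist())
    k=q[q[:,2]>56]; 
    if len(k)>5: print("top",len(k),cv2.minEnclosingCircle(k[:,:2].astype(np.float32)))
```

```text
[ 511.79202868 -281.1602703   145.58342707] [179.36544494  27.44695852 159.27150312] [ -33.67298813   11.58053603  116.42311927   15.04741934   26.05619128
 -115.12033506] [ 0.85299284  0.42638013 -1.04221364]
[395. 169.] 0.72 [ 594.29807962 -222.83354864    0.        ]
[306. 171.] 0.6 [ 561.74098634 -312.75885142    0.        ]
[398.8, 188.5] 0.85 1386 [[576.7, -238.7, 3.5], [580.1, -227.3, 44.3], [597.9, -215.8, 61.3]]
top 465 ((588.6411743164062, -228.17262268066406), 12.323352813720703)
[307.4, 188.5] 0.69 1245 [[545.3, -319.4, 3.5], [549.5, -307.1, 45.3], [566.2, -298.6, 61.3]]
top 442 ((556.6414184570312, -310.3697204589844), 12.256146430969238)
```

View pics/w3.png

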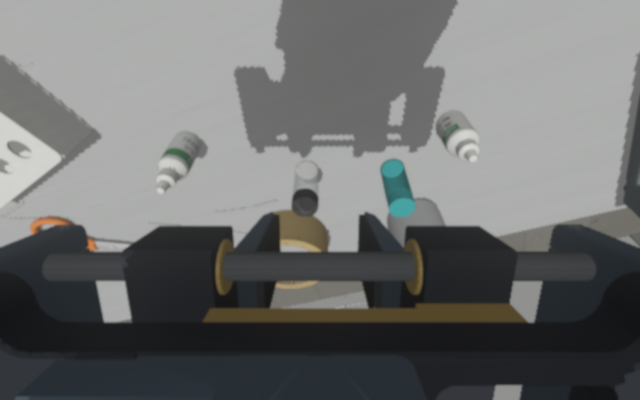

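Run:
```python
from h import *
az=np.array([np.cos(np.radians(-20)),np.sin(np.radians(-20)),0]); t=np.sin(np.radians(28))*az-np.cos(np.radians(28))*ez
v=np.array([557.5,-310.5,38.]); R=Rt(-20,28,180)
plan(v-50*t,R); plan(v+17*t,R,(v-50*t,R))
f=np.load("w3.npz"); P=cloud(f["d"],f["K"],f["R"],f["t"])
q=P[205:225,270:330][f["d"][205:225,270:330]>0]; print(np.percentile(q,[5,50,95],axis=0).round())
```

```text
tot rot [-0.0047  0.0012  0.0042] shift [ 0.1053 -0.1013 -0.3408] mm [ 21.1 -20.3 -68.2] deg 0.6 minrows 2.0
tot rot [0. 0. 0.] shift [ 0.1478 -0.0538 -0.2958] mm [ 29.6 -10.8 -59.2] deg 0.0 minrows 2.0
[[ 487. -364.   -1.]
 [ 606. -325.   12.]
 [ 637. -298.  144.]]
```

Call:
send_rows(targets=[[[-0.0016,0.0004,0.0014,0.035,-0.034,-0.114,0],[-0.0016,0.0004,0.0014,0.035,-0.034,-0.114,0],[-0.0016,0.0004,0.0014,0.035,-0.034,-0.114,0],[0,0,0,0,0,0,0],[0,0,0,0.03,-0.011,-0.059,0],[0,0,0,0.03,-0.011,-0.059,0],[0,0,0,0.03,-0.011,-0.059,0],[0,0,0,0.03,-0.011,-0.059,0],[0,0,0,0.03,-0.011,-0.059,0],[0,0,0,0,0,0,0],[0,0,0,0,0,0,0]]])

```text
time_s: 10.35
ee_pos: [565.1, -313.2, 23.1]
ee_rot: [180.0, 28.0, 160.0]
force: [-0.5, -0.4, 0.2]
gripper_width: 45.5
gripper_force: 0.0
```

Run:
```python
from h import *
s=env.state(); print(s["ee_pos"],s["ee_rot"],s["qpos"],s["force"],s["gripper_width"])
az=np.array([np.cos(np.radians(-20)),np.sin(np.radians(-20)),0]); t=np.sin(np.radians(28))*az-np.cos(np.radians(28))*ez
v=np.array([557.5,-310.5,38.]); R=Rt(-20,28,180); plan(v+17*t,R)
im,d=optics.grab_frame("side"); cv2.imwrite("pics/s2.png",cv2.resize(im[150:350,260:480],None,fx=3,fy=3)[...,::-1])
```

```text
[ 565.11502459 -313.20065893   23.09604909] [179.99386325  28.00666009 160.00659993] [ -33.22145873   26.46933167  117.13542758   34.5959575    10.91953902
 -135.83294254] [-0.47260239 -0.42913922  0.17266925] 45.535485606650624
tot rot [-0.      0.0001 -0.0001] shift [-0.0006 -0.0001 -0.0005] mm [-0.1 -0.  -0.1] deg 0.0 minrows 1.0
```

View pics/s2.png

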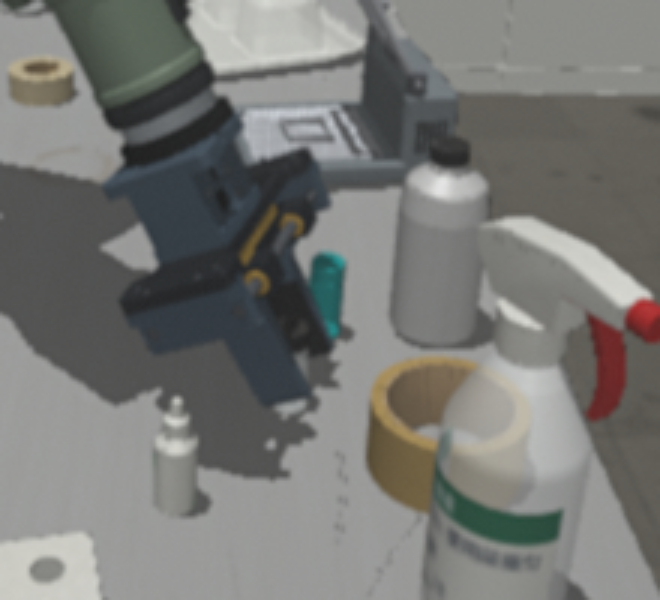

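Fingers straddle the vial at px ~(300,350), clear of tape roll and turquoise vial. Close.

Call:
send_rows(targets=[[[0,0,0,0,0,0,1],[0,0,0,0,0,0,1],[0,0,0,0,0,0,1],[0,0,0,0,0,0,1],[0,0,0,0,0,0,1],[0,0,0,0,0,0,1]]], grip_force=10)

```text
time_s: 11.0
ee_pos: [564.8, -313.3, 22.7]
ee_rot: [180.0, 28.0, 160.0]
force: [-2.0, 0.1, 3.4]
gripper_width: 24.9
gripper_force: 10.0
```

Call:
send_rows(targets=[[[0,0,0,0,0,0.03,1],[0,0,0,0,0,0.05,1],[0,0,0,0,0,0.1,1],[0,0,0,0,0,0.1,1],[0,0,0,0,0,0.1,1],[0,0,0,0,0,0.1,1],[0,0,0,0,0,0.1,1],[0,0,0,0,0,0.1,1],[0,0,0,0,0,0,1]]])

```text
time_s: 11.9
ee_pos: [565.9, -314.1, 161.1]
ee_rot: [-179.9, 28.2, 160.0]
force: [-0.1, -0.1, 0.6]
gripper_width: 24.4
gripper_force: 10.0
```

Run:
```python
from h import *
s=env.state(); print(s["ee_pos"],s["ee_rot"],s["qpos"],s["gripper_width"],s["gripper_force"])
K,R,t=cam("wrist"); im,d=optics.grab_frame("wrist"); np.savez("w4",im=im,d=d,K=K,R=R,t=t); cv2.imwrite("pics/w4.png",im[...,::-1]); P=cloud(d,K,R,t)
for r in optics.silhouettes("wrist","vial"):
    q=P[r["mask"]&(d>0)]; print(r["at"],r["conf"],len(q),np.percentile(q,[2,50,98],axis=0).round(1).tolist())
for n in("wrist","side"):
    if n=="side": optics.grab_frame(n)
    print([(np.round(r["at"]),round(r["conf"],2)) for r in optics.place_of(n,"vial")])
s=env.state()
# place: TCP keep vial-relative offset rotated by yaw change
th=np.radians(yaw+20); v=np.array([557.5,-310.5,0]); off=np.array([565.1,-313.2,23.1])-v
off2=Rn.from_euler('z',th).apply(off); tgt=nest+off2
print("target tcp",tgt,"off",off2)
pre=tgt-60*a+45*ez; plan(pre,Rt(yaw,28,180)); print(pre)
```

```text
[ 565.94237439 -314.14206842  161.14322617] [-179.92513483   28.24533749  160.0217132 ] [ -33.24425338   15.56610633  108.34427878   12.75939386   29.074582
 -112.92628649] 24.41614595476439 9.996799583605025
[318.7, 234.3] 0.89 3258 [[547.0, -321.2, 140.2], [550.9, -308.7, 172.0], [567.4, -299.4, 199.6]]
[423.6, 122.4] 0.85 1678 [[577.0, -239.4, 2.9], [581.3, -228.9, 48.8], [600.0, -216.5, 61.5]]
[(array([321., 207.]), 0.8), (array([417., 104.]), 0.59)]
[(array([363., 259.]), 0.83), (array([359., 228.]), 0.45)]
target tcp [606.97255305  70.20099345  48.1       ] off [ 7.98406508  1.14223676 23.1       ]
tot rot [-0.001  -0.0028  0.3079] shift [-0.0808  1.8736 -0.3154] mm [-16.2 374.7 -63.1] deg 27.7 minrows 8.0
[547.51356107  62.16182232  93.1       ]
```

View pics/w4.png

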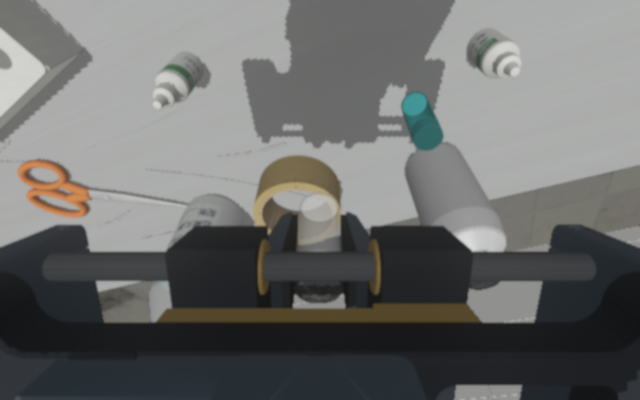

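Call:
send_rows(targets=[[[0,0,0.02,-0.05,0.1,0,1],[0,0,0.029,-0.05,0.187,0,1],[0,0,0.029,-0.05,0.187,0,1],[0,0,0.029,-0.05,0.187,0,1],[0,0,0.029,0,0.187,0,1],[0,0,0.029,0,0.187,0,1],[0,0,0.029,0,0.187,0,1],[0,0,0.029,0,0.187,0,1],[0,0,0.029,0,0.187,0,1],[0,0,0.029,0,0.187,0,1],[0,0,0.027,0,0.09,0,1],[0,0,0,0,0,0,1]]])

```text
time_s: 13.35
ee_pos: [523.9, 63.1, 157.0]
ee_rot: [180.0, 27.8, -172.1]
force: [0.3, -0.8, -0.8]
gripper_width: 24.2
gripper_force: 10.0
```

Call:
send_rows(targets=[[[0,0,0,0.03,0,-0.08,1],[0,0,0,0.03,0,-0.08,1],[0,0,0,0.03,0,-0.08,1],[0,0,0,0.03,0,-0.08,1],[0,0,0,0,0,0,1],[0,0,0,0,0,0,1]]])

```text
time_s: 13.95
ee_pos: [548.2, 60.7, 93.6]
ee_rot: [180.0, 27.8, -172.4]
force: [0.4, -0.9, -0.6]
gripper_width: 24.6
gripper_force: 10.0
```

Run:
```python
from h import *
s=env.state(); print(s["ee_pos"],s["ee_rot"],s["qpos"],s["gripper_width"],s["force"])
plan([607,70.2,93.1],Rt(yaw,28,180)); plan([607,70.2,48.6],Rt(yaw,28,180))
K,R,t=cam("wrist"); im,d=optics.grab_frame("wrist"); P=cloud(d,K,R,t); np.savez("w5",im=im,d=d,K=K,R=R,t=t)
for k,z in (("nest",25),("vial",70)): 
    for r in optics.place_of("wrist",k): print(k,np.round(r["at"]),round(r["conf"],2),ray(r["at"],z,K,R,t).round(1))
for r in optics.silhouettes("wrist","vial"):
    q=P[r["mask"]&(d>0)]; print(r["at"],r["conf"],len(q),np.percentile(q,[2,50,98],axis=0).round(1).tolist())
im=im.copy(); b=np.array([-a[1],a[0],0])
for i in(-22,22):
    for j in(-22,22): cv2.circle(im,tuple(int(x) for x in proj(nest+i*a+j*b+8*ez,K,R,t)),2,(255,0,0),-1)
cv2.imwrite("pics/w5.png",im[...,::-1])
```

```text
[548.18927393  60.73770663  93.60009066] [ 179.97322296   27.83506464 -172.37874676] [  4.11529948  13.07498028 124.83257638   6.70239623  14.39746766
 -99.59491233] 24.626725327298733 [ 0.42070451 -0.92302104 -0.6233901 ]
tot rot [-0.     -0.0019  0.0007] shift [ 0.2941  0.0473 -0.0025] mm [58.8  9.5 -0.5] deg 0.2 minrows 2.0
tot rot [-0.     -0.0019  0.0007] shift [ 0.2941  0.0473 -0.225 ] mm [ 58.8   9.5 -45. ] deg 0.2 minrows 2.0
vial [317. 208.] 0.79 [545.3  59.2  70. ]
[318.7, 235.9] 0.73 3247 [[529.1, 48.2, 72.8], [532.6, 59.0, 104.4], [550.2, 70.8, 132.1]]
```

View pics/w5.png

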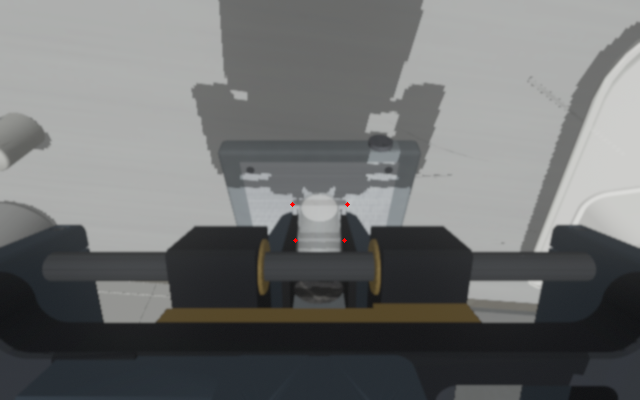

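The vial is at (319,208), and the fence is mostly hidden behind it, at about columns 293–347. The shaker base is symmetric about column 320. A numeric check of the base edges on this frame:

Run:
```python
from h import *
f=np.load("w5.npz"); P=cloud(f["d"],f["K"],f["R"],f["t"]); d=f["d"]; b=np.array([-a[1],a[0],0])
reg=d>0; reg[:135]=0; reg[222:]=0; reg[:,:200]=0; reg[:,440:]=0
q=P[reg&(P[...,2]>19)&(P[...,2]<30)]-nest
u=q@a;v=q@b; print(len(q),np.median(q[:,2]))
print("front edge u (expect -68):",[round(np.percentile(u[(v>l)&(v<l+10)],2),1) for l in range(-60,60,15)])
k=(u>-60)&(u<-30); print("sides v(+-75):",np.percentile(v[k],[1,99]))
# fence front wall: z>29 near u=-22
q=P[reg&(P[...,2]>29)&(P[...,2]<38)]-nest; u=q@a;v=q@b;k=(abs(v)<26)&(u>-40)&(u<30); print(k.sum(),np.percentile(u[k],[2,10,50]) if k.any() else 0,np.percentile(v[k],[1,99]) if k.any() else 0)
```

```text
12477 -0.34040758528356463
front edge u (expect -68): [np.float64(-67.5), np.float64(-67.5), np.float64(-67.4), np.float64(-67.7), np.float64(-67.7), np.float64(-67.6), np.float64(-69.7), np.float64(-70.8)]
sides v(+-75): [-73.36847326  70.81980427]
153 [-22.42581819 -21.69653849 -19.38311369] [-23.08081174  20.55152559]
```

Nest is confirmed within ~1 mm. Move in, then lower.

Call:
send_rows(targets=[[[0,0,0,0.048,0.007,0,1],[0,0,0,0.048,0.007,0,1],[0,0,0,0.048,0.007,0,1],[0,0,0,0.048,0.007,0,1],[0,0,0,0.048,0.007,0,1],[0,0,0,0.048,0.007,0,1],[0,0,0,0,0,0,1],[0,0,0,0,0,-0.05,1],[0,0,0,0,0,-0.05,1],[0,0,0,0,0,-0.05,1],[0,0,0,0,0,0,1],[0,0,0,0,0,0,1]]])

```text
time_s: 15.35
ee_pos: [605.7, 69.8, 63.5]
ee_rot: [180.0, 27.9, -172.3]
force: [-1.5, -0.6, -0.1]
gripper_width: 24.1
gripper_force: 10.0
```

Run:
```python
from h import *
s=env.state(); print(s["ee_pos"],s["ee_rot"],s["qpos"],s["gripper_width"],s["force"])
plan([606,69.2,48.3],Rt(yaw,28,180))
K,R,t=cam("wrist"); im,d=optics.grab_frame("wrist"); P=cloud(d,K,R,t); b=np.array([-a[1],a[0],0])
for r in optics.silhouettes("wrist","vial"):
    q=P[r["mask"]&(d>0)]; n=q-nest; print(r["conf"],len(q),"u",np.percentile(n@a,[1,2,5]),"v",np.percentile(n@b,[2,98]),"z",np.percentile(q[:,2],[2,98]))
    for lo in range(40,110,8):
        k=(q[:,2]>lo)&(q[:,2]<lo+8)
        if k.sum()>20: print(lo,np.percentile((n@a)[k],5),np.percentile((n@b)[k],[5,95]))
```

```text
[605.72269548  69.78844939  63.45787806] [ 179.97463213   27.85671666 -172.30862295] [  4.7111915   20.16430273 119.82778362   6.68642134  12.26530944
 -99.17052065] 24.112192281610493 [-1.45078454 -0.58817884 -0.07577372]
tot rot [-0.     -0.0016 -0.    ] shift [ 0.0014 -0.0029 -0.0758] mm [  0.3  -0.6 -15.2] deg 0.1 minrows 1.0
0.69 3353 u [-12.74136693 -12.48211638 -12.15743292] v [-11.65726631  11.32578226] z [ 42.54106495 102.0221918 ]
40 -11.332605570791772 [-10.76644933  10.49207635]
48 -11.694982588040185 [-11.03030394  10.56586409]
56 -11.769945673667301 [-10.91437934  10.82266333]
64 -12.062432667244119 [-11.02553821  10.60365455]
72 -12.464301564608679 [-10.96598252  10.46637798]
80 -12.593307270545708 [-9.16543059  8.69073965]
96 -7.097490046145645 [-10.53531743  10.08545513]
```

Call:
send_rows(targets=[[[0,0,0,0,-0.003,-0.03,1],[0,0,0,0,0,-0.025,1],[0,0,0,0,0,-0.015,1],[0,0,0,0,0,-0.004,1],[0,0,0,0,0,0,1],[0,0,0,0,0,0,1],[0,0,0,0,0,0,1]]])

```text
time_s: 16.15
ee_pos: [606.3, 69.3, 49.6]
ee_rot: [180.0, 28.0, -172.3]
force: [-0.4, -0.6, -1.1]
gripper_width: 24.3
gripper_force: 10.0
```

Call:
send_rows(targets=[[[0,0,0,0,0,-0.004,1],[0,0,0,0,0,-0.003,1],[0,0,0,0,0,0,1],[0,0,0,0,0,0,1]]])

```text
time_s: 16.55
ee_pos: [606.1, 69.3, 47.9]
ee_rot: [180.0, 27.9, -172.3]
force: [-0.4, -0.4, -0.3]
gripper_width: 24.5
gripper_force: 10.0
```

Call:
send_rows(targets=[[[0,0,0,0,0,-0.005,1],[0,0,0,0,0,0,1],[0,0,0,0,0,0,1],[0,0,0,0,0,0,1]]])

```text
time_s: 16.95
ee_pos: [606.6, 69.3, 47.6]
ee_rot: [180.0, 28.0, -172.3]
force: [-1.5, -0.3, 5.5]
gripper_width: 24.1
gripper_force: 10.0
```

Call:
send_rows(targets=[[[0,0,0,0,0,0,0.3],[0,0,0,0,0,0,0],[0,0,0,0,0,0,0],[0,0,0,0,0,0,0],[0,0,0,-0.0465,-0.0063,0.0883,0],[0,0,0,-0.0465,-0.0063,0.0883,0],[0,0,0,-0.0465,-0.0063,0.0883,0],[0,0,0,-0.093,-0.0126,0.17,0],[0,0,0,-0.1,-0.0126,0.1,0],[0,0,0,-0.1,0,0,0],[0,0,0,0,0,0,0],[0,0,0,0,0,0,0]]])

```text
time_s: 18.15
ee_pos: [519.9, 60.5, 154.0]
ee_rot: [180.0, 28.0, -172.3]
force: [1.1, 1.3, 0.1]
gripper_width: 45.5
gripper_force: 0.0
```

Run:
```python
from h import *
s=env.state(); print(s["ee_pos"],s["gripper_width"],s["force"],s["qpos"])
K,R,t=cam("wrist"); im,d=optics.grab_frame("wrist"); P=cloud(d,K,R,t); b=np.array([-a[1],a[0],0])
for r in optics.silhouettes("wrist","vial"):
    q=P[r["mask"]&(d>0)]; n=q-nest; print(r["conf"],len(q),"u",np.percentile(n@a,[2]),"v",np.percentile(n@b,[2,98]),"z",np.percentile(q[:,2],[2,98]))
    k=n[n[:,2]>56]; 
    if len(k)>20: print("top",cv2.minEnclosingCircle(np.c_[k@a,k@b].astype(np.float32)))
    for lo in range(5,60,10):
        k=(n[:,2]>lo)&(n[:,2]<lo+10)
        if k.sum()>20: print(lo,np.percentile((n@a)[k],5).round(1),np.percentile((n@b)[k],[3,97]).round(1))
# guard bar
for c in ("side","scene"):
    optics.grab_frame(c); K,R,t=cam(c)
    print(c,[(np.round(r["at"]),round(r["conf"],2)) for r in optics.place_of(c,"guard_bar")],"expect 1.05:",proj(bar(1.05),K,R,t).round())
tgt=bar(1.04); Rg=Rt(yaw,20,-90); plan(tgt-75*tz(20),Rg)
```

```text
[519.91391468  60.47486624 153.97426958] 45.50723077643195 [1.05422204 1.32974059 0.13950615] [  4.35979578   5.33615374 123.1209955    3.94648835  23.67453628
 -96.57155265]
0.91 1322 u [-61.52453919] v [-292.43291843 -278.85831194] z [ 2.44666429 56.18801597]
5 -60.6 [-289.  -279.2]
15 -57.6 [-284.9 -279.9]
25 -52.6 [-283.9 -279.8]
0.76 1355 u [-12.40662489] v [-12.53717535  10.82035254] z [27.60872227 86.24288397]
top ((-0.7758777141571045, -1.6148327589035034), 12.565649032592773)
5 -11.4 [-11.   10.9]
15 -11.7 [-12.6  10.6]
25 -11.9 [-12.3  10.4]
35 -12.4 [-12.5  10.2]
45 -12.4 [-12.5  10.1]
55 -12.0 [-12.2   9.3]
side [(array([364., 118.]), 0.84)] expect 1.05: [364. 115.]
scene [(array([272., 193.]), 0.93)] expect 1.05: [273. 197.]
tot rot [ 0.3929  0.1227 -0.9146] shift [0.2373 0.0218 0.8183] mm [ 47.5   4.4 163.7] deg 90.3 minrows 11.0
```

Call:
send_rows(targets=[[[0,0,0,-0.1,0,0.07,0],[0.0357,0.0112,-0.0831,-0.1,0.002,0.07,0.2],[0.0357,0.0112,-0.0831,-0.1,0.002,0.075,0.4],[0.0357,0.0112,-0.0831,0,0.002,0.075,0.4],[0.0357,0.0112,-0.0831,0,0.002,0.075,0.4],[0.0357,0.0112,-0.0831,0,0.002,0.075,0.4],[0.0357,0.0112,-0.0831,0,0.002,0.075,0.4],[0.0357,0.0112,-0.0831,0,0.002,0.075,0.4],[0.0357,0.0112,-0.0831,0,0.002,0.075,0.4],[0.0357,0.0112,-0.0831,0,0.002,0.075,0.4],[0.0357,0.0112,-0.0831,0,0.002,0.078,0.4],[0.0357,0.0112,-0.0831,0,0,0,0.4]]])

```text
time_s: 19.65
ee_pos: [461.3, 64.7, 319.9]
ee_rot: [159.8, -0.1, 97.4]
force: [0.1, -0.7, -0.1]
gripper_width: 27.4
gripper_force: 0.0
```

Run:
```python
from h import *
optics.grab_frame("side");optics.grab_frame("side")
s=env.state(); print(s["ee_pos"],s["ee_rot"],s["gripper_width"],s["qpos"])
Rg=Rt(yaw,20,-90); p=bar(1.035); plan(p-75*tz(20),Rg); plan(p+12*tz(20),Rg,(p-75*tz(20),Rg))
```

```text
[460.39327291  64.33588298 317.80072599] [1.59997968e+02 3.51120308e-02 9.77350144e+01] 27.74157462145215 [  6.17625371  -5.49562622 105.34557658   0.57661242  60.15523806
  -1.76374132]
tot rot [ 0.0004  0.0001 -0.0004] shift [ 0.5322  0.0019 -0.0057] mm [106.4   0.4  -1.1] deg 0.0 minrows 3.0
tot rot [0. 0. 0.] shift [ 0.1474  0.0199 -0.4088] mm [ 29.5   4.  -81.8] deg 0.0 minrows 2.0
```

Call:
send_rows(targets=[[[0,0,0,0.106,0,-0.001,0.4],[0,0,0,0.106,0,-0.001,0.4],[0,0,0,0.106,0,-0.001,0.4],[0,0,0,0.106,0,-0.001,0.4],[0,0,0,0.106,0.002,-0.002,0.4],[0,0,0,0,0,0,0.4],[0,0,0,0,0,0,0.4]]])

```text
time_s: 20.45
ee_pos: [565.1, 64.8, 315.1]
ee_rot: [160.2, 0.1, 97.8]
force: [-0.9, -0.1, -0.1]
gripper_width: 27.6
gripper_force: 0.0
```

Call:
send_rows(targets=[[[0,0,0,0.0246,0.0033,-0.068,0.4],[0,0,0,0.0246,0.0033,-0.068,0.4],[0,0,0,0.0246,0.0033,-0.068,0.4],[0,0,0,0.0246,0.0033,-0.068,0.4],[0,0,0,0.0246,0.0033,-0.068,0.4],[0,0,0,0.0246,0.0033,-0.068,0.4],[0,0,0,0,0,0,0.4],[0,0,0,0,0,0,0.4]]])

```text
time_s: 21.25
ee_pos: [594.4, 68.8, 235.0]
ee_rot: [160.0, 0.0, 97.8]
force: [-0.1, 0.6, 0.1]
gripper_width: 27.5
gripper_force: 0.0
```

Call:
send_rows(targets=[[[0,0,0,0,0,0,0.7],[0,0,0,0,0,0,1],[0,0,0,0,0,0,1],[0,0,0,0,0,0,1],[0,0,0,0,0,0,1]]], grip_force=25)

```text
time_s: 21.75
ee_pos: [595.6, 68.9, 235.8]
ee_rot: [159.9, 0.0, 97.7]
force: [-0.7, 0.3, 4.0]
gripper_width: 9.1
gripper_force: 25.0
```

Run:
```python
from h import *
s=env.state(); print(s["ee_pos"],s["gripper_width"],s["force"])
th=np.linspace(1.04,0,25)
for i in range(24): print(np.round((bar(th[i+1])-bar(th[i]))/200,4).tolist())
```

```text
[595.63811885  68.86654045 235.79832351] 9.079801745459164 [-0.6907662   0.28059995  3.97349436]
[-0.0311, -0.0042, -0.0193]
[-0.0302, -0.0041, -0.0207]
[-0.0293, -0.004, -0.022]
[-0.0283, -0.0038, -0.0232]
[-0.0273, -0.0037, -0.0244]
[-0.0262, -0.0035, -0.0256]
[-0.0251, -0.0034, -0.0267]
[-0.0239, -0.0032, -0.0278]
[-0.0227, -0.0031, -0.0288]
[-0.0215, -0.0029, -0.0298]
[-0.0202, -0.0027, -0.0307]
[-0.0188, -0.0025, -0.0316]
[-0.0174, -0.0024, -0.0324]
[-0.016, -0.0022, -0.0331]
[-0.0146, -0.002, -0.0338]
[-0.0131, -0.0018, -0.0344]
[-0.0117, -0.0016, -0.0349]
[-0.0101, -0.0014, -0.0354]
[-0.0086, -0.0012, -0.0358]
[-0.0071, -0.001, -0.0361]
[-0.0055, -0.0007, -0.0364]
[-0.0039, -0.0005, -0.0366]
[-0.0024, -0.0003, -0.0368]
[-0.0008, -0.0001, -0.0368]
```

Call:
send_rows(targets=[[[0,0,0,-0.0311,-0.0042,-0.0193,1],[0,0,0,-0.0302,-0.0041,-0.0207,1],[0,0,0,-0.0293,-0.004,-0.022,1],[0,0,0,-0.0283,-0.0038,-0.0232,1],[0,0,0,-0.0273,-0.0037,-0.0244,1],[0,0,0,-0.0262,-0.0035,-0.0256,1],[0,0,0,-0.0251,-0.0034,-0.0267,1],[0,0,0,-0.0239,-0.0032,-0.0278,1],[0,0,0,-0.0227,-0.0031,-0.0288,1],[0,0,0,-0.0215,-0.0029,-0.0298,1],[0,0,0,-0.0202,-0.0027,-0.0307,1],[0,0,0,-0.0188,-0.0025,-0.0316,1]]])

```text
time_s: 22.95
ee_pos: [533.5, 60.6, 171.7]
ee_rot: [160.1, 0.0, 97.7]
force: [-0.4, 2.6, -1.4]
gripper_width: 9.4
gripper_force: 25.0
```

Call:
send_rows(targets=[[[0,0,0,-0.0174,-0.0024,-0.0324,1],[0,0,0,-0.016,-0.0022,-0.0331,1],[0,0,0,-0.0146,-0.002,-0.0338,1],[0,0,0,-0.0131,-0.0018,-0.0344,1],[0,0,0,-0.0117,-0.0016,-0.0349,1],[0,0,0,-0.0101,-0.0014,-0.0354,1],[0,0,0,-0.0086,-0.0012,-0.0358,1],[0,0,0,-0.0071,-0.001,-0.0361,1],[0,0,0,-0.0055,-0.0007,-0.0364,1],[0,0,0,-0.0039,-0.0005,-0.0366,1],[0,0,0,-0.0024,-0.0003,-0.0368,1],[0,0,0,0,0,0,1]]])

```text
time_s: 24.15
ee_pos: [512.3, 57.6, 94.5]
ee_rot: [160.0, 0.0, 97.7]
force: [1.0, 3.8, -2.9]
gripper_width: 9.4
gripper_force: 25.0
```

Run:
```python
from h import *
s=env.state(); print(s["ee_pos"],s["gripper_width"],s["force"])
p=s["ee_pos"]-12*tz(20)-hinge; print("angle",np.arctan2(p[2],-p@a))
```

```text
[512.29208495  57.61452217  94.49893425] 9.381651748275614 [ 0.9989806   3.77362054 -2.86764964]
angle 0.033651928921038375
```

Call:
send_rows(targets=[[[0,0,0,0,0,-0.012,1],[0,0,0,0,0,-0.012,1],[0,0,0,0,0,-0.008,1],[0,0,0,0,0,0,1],[0,0,0,0,0,0,1]]])

```text
time_s: 24.65
ee_pos: [512.5, 57.6, 92.0]
ee_rot: [159.8, 0.0, 97.8]
force: [-12.3, 2.3, 23.0]
gripper_width: 9.4
gripper_force: 25.0
```

Call:
send_rows(targets=[[[0,0,0,0,0,0.006,1],[0,0,0,0,0,0,0.7],[0,0,0,0,0,0,0.4],[0,0,0,0,0,0,0.4],[0,0,0,0,0,0,0.4],[0,0,0,-0.034,-0.005,0.094,0.4],[0,0,0,-0.034,-0.005,0.094,0.4],[0,0,0,-0.034,-0.005,0.094,0.4],[0,0,0,-0.034,-0.005,0.094,0.4],[0,0,0,-0.1,0,0.2,0.4],[0,0,0,-0.1,0,0.2,0.4],[0,0,0,-0.1,0,0.2,0.4]]])

```text
time_s: 25.85
ee_pos: [423.9, 53.3, 286.6]
ee_rot: [160.1, 0.0, 97.7]
force: [0.9, 1.1, -0.0]
gripper_width: 27.5
gripper_force: 0.0
```

Run:
```python
from h import *
optics.grab_frame("side");optics.grab_frame("side")
s=env.state(); print(s["ee_pos"],s["gripper_width"],s["force"])
K,R,t=cam("wrist"); im,d=optics.grab_frame("wrist"); P=cloud(d,K,R,t); b=np.array([-a[1],a[0],0])
n=P-nest; u=n@a; v=n@b; z=P[...,2]
for lo in range(-90,80,10):
    k=(d>0)&(abs(v)<66)&(u>lo-0)&(u<lo+10)&(z>90)&(z<125)
    if k.sum()>30: print(lo,k.sum(),np.median(z[k]).round(1))
for c in ("wrist","side","scene"):
    if c!="wrist": optics.grab_frame(c)
    K,R,t=cam(c); print(c,[(np.round(r["at"]),round(r["conf"],2)) for r in optics.place_of(c,"vial")],"expect",proj(nest,K,R,t).round(), "bar",[np.round(r["at"]) for r in optics.place_of(c,"guard_bar")],proj(bar(0),K,R,t).round())
```

```text
[426.36636355  53.7210186  291.65801149] 27.364649263016137 [ 0.89779712 -0.31061702 -0.5401869 ]
-90 291 104.0
-80 89 103.1
-70 54 103.0
-60 250 101.6
-50 570 102.7
-40 629 101.8
-30 662 101.9
-20 629 101.8
-10 611 101.8
0 598 101.7
10 594 101.8
20 571 101.8
30 569 101.8
40 542 101.8
50 536 101.8
60 558 102.6
70 555 102.4
wrist [] expect [364. 170.] bar [array([331., 185.])] [329. 183.]
side [(array([369., 256.]), 0.87), (array([365., 192.]), 0.6)] expect [361. 193.] bar [array([329., 170.])] [330. 170.]
scene [(array([301., 194.]), 0.53)] expect [275. 253.] bar [array([305., 235.])] [306. 237.]
```

```bash
python3 -c "
from workcell import env
print(env.job_done())"
```

```text
the job is handed in; nothing more can be done
None
```

The job is handed in, but no verdict came back: the last depth check shows the guard level and shut, and the vial measured upright in the fence, about 2 mm off centre, before I closed it.

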